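# Sort two rings and lock one in the bayonet cleaning basket

### The arm

A 6-joint arm with a two-finger parallel gripper is mounted at the origin on a cart in front of the work surface, level with it; the furniture and walls round the work are solid. World frame = base frame: x ahead of the robot, y to its left, z up, the work surface at z = 0. Lengths are in m, angles in rad, forces in N, time in s.
With the tool pointing down it reaches from about 0.325 to 0.9 m from the base axis. Payload 6.1 kg.
Tool frame: the origin (TCP) lies midway between the tips of the shut fingers; the grasp point (between the pads) lies 19 mm behind it (arm.grip_depth is the distance from the TCP to the grasp point, in m); z points along the fingers, y is the line along which they close (so a half turn about z gives the same grasp; the last joint's range is limited). The gripper opens to 85 mm and grips with 20 to 120 N. Pads are 22 mm wide; open, the fingers measure 114 mm over their backs; the gripper's body (76 mm by 85 mm) begins 54 mm behind the grasp point. The pads swing forward as they close: fully open they stand 13 mm farther back than shut.
Start: joints at [1.077, 0.22, 1.526, -0, 1.395, -0.126], TCP at [0.225, 0.583, 0.231] pointing down, gripper open.
Joint ranges: [-2.98, 2.98], [-0.91, 2.08], [0.09, 2.57], [-1.24, 4.39], [0.2, 2.65], [-2.68, 2.68]. Speed limits (rad/s): [2.57, 2.57, 3.01, 3.14, 3.14, 3.14].

### API

Orientations are given as a unit quaternion [x, y, z, w].
In Python, from cell import arm gives the robot as it stands. Calls block until the motion is done:
- arm.move_to(position, orientation): joint-space move of the TCP to a pose.
- arm.movel(position, v=0.15, orientation=None, threshold=None): straight line of the TCP; orientation=None keeps the orientation; v is the mean speed in m/s. With threshold (N) it stops when the force on the tool has changed by that much, and returns True; else False.
- arm.goto_joints(angles): joint-space move.
- arm.move_gripper(opening, newtons=None): finger opening in m; newtons is the grip in N (None keeps the last); returns when the fingers have stopped.
- arm.pause(seconds).
- arm.ik(position, orientation): joint angles nearest the present ones, or None.
- arm.get_obs(): the state.
- arm.grab_frame(name): name is "side" or "top"; returns a dict with "color" (384x512x3 uint8, red, green, blue), "camera_matrix" (3x3 intrinsics, pixels), "dist_coeffs" ([k1, k2, p1, p2, k3] as OpenCV has them; the pictures are not rectified), "rvec" (rotation vector, rad) and "tvec" (3), from world to camera coordinates, as OpenCV has them. Camera axes: x right, y down, z forward; pixel columns grow to the right and rows downward; lengths in m; the calibration is good to about 2 mm. A picture is of the moment at which its call begins. There is no depth.
A pose or a line that the arm cannot do raises arm.MotionError and nothing moves.
- arm.job_done(): hands the job in; it is judged then, once.
Trained networks look in a picture, given as the dict that the camera call returned (one of the last four; its "shot" number tells which), for a name from the list of things; names that differ only in an ending like _2 or _b are one class to them, and where a whole thing is asked for, a point or a joint stands for the part that bears it (a point fixed in the world has none). Each returns a list of dicts, best first, with "score" (0 to 1); they miss things now and then, are a little off and sometimes report something else, mostly with a low value. They report only what shows in the picture. A call takes as long as a camera call. They do not tell look-alikes from the thing itself.
- arm.recognise(thing, picture): "centre" ([column, row] in pixels, amid what is visible of it).
- arm.tip_of(thing, picture): "centre" ([column, row] in pixels: a listed point, or the origin of a listed thing).
The state is a dict: "clock": time; "q": joint angles; "qvel": joint speeds; "joint_torque": joint torques, N m; "tcp_pos": TCP position; "tcp_rot": TCP orientation; "wrist_force": force on the tool from outside, world axes, zero at the start; "ft_torque": the same for the moment, N m; "gripper_width": finger opening in m; "finger_force": force on a finger pad.
Only numpy, scipy, OpenCV 4.12 (cv2) and the standard library are available. Lean on these libraries where they do the work, as an engineer would, in place of code of your own. Each camera call takes 0.05 s, during which the arm holds its last target. There are 200 camera calls.

### The job

Sort the two finished rings for cleaning: put the pearl ring in the small felt-lined dish, to be done by hand (pearls never go in the ultrasonic cleaner), and drop the plain ring into the wire basket that stands in its drip tray. Then close the basket there with its bayonet cap: pins down through the slots, push against the spring, a quarter turn clockwise to the stop, and let the pins come up into their notches. Lift the basket well clear of the tray by the cap's wing and finish while still holding it up, closed and upright; do not push the other things on the bench about.

Things in the scene. Friction and masses are not known exactly. Their poses are not given: they have to be found in the camera images.
- band_mid (a point): Plain ring (the one to clean): bare steel finger ring lying flat on the bench, outer diameter 24, inner 20, 8 high (mm). The point is its centre, 4 above its underside. It looks the same at any yaw. Either ring may lie at either of two places: ahead of the robot, or to the left of that.
- pearl_ring_mid (a point): Pearl ring, lying flat: thinner steel ring, outer diameter 22 mm, 5 high (1.5 to 6.5 above the bench), with one ball (pearl, 9 across, centred 16.5 from the ring's centre) on its +x side; grip the ring across y. The point is the centre of the ring, 4 above the bench.
- pearl_ring: The same pearl ring: origin 4 mm below pearl_ring_mid, on the bench.
- dish_in (a point): Small round white dish lined with grey felt, loose, 0.25 kg, on the left: 91 mm across, 19 high, inner width 67 at the felt and 84 at the rim. The point is the centre of the felt, 5.5 above the bench.
- stand: Drip tray, fixed: shallow square steel tray 90x90 mm, rim 28 above the bench. Origin on the bench under its middle; sides along its x and y. The basket stands in it on its floor (8 above the bench) with 2 to 3 mm play each side; the tray keeps it from turning. Straight up is free.
- basket: Square wire-mesh basket, 72x72 mm, 64 high in all, 0.3 kg, loose, with a round steel collar (70 across) as its upper 14 mm. Origin: centre of its underside; axes as basket_mouth. Inside 68x68, floor 61 below the mouth. Only the collar's mouth is open.
- basket_mouth (a point): Centre of the basket's mouth, level with the collar's top, 72 mm above the bench in the tray; z up. Round hole 49 across; two slots 11 wide reach out to 61 across on +x and -x. Below the rim (6 thick) runs a groove: from each slot a pin turns only clockwise (seen from above) 80 to 85 degrees to a stop; there a notch lets it rise 3.5 to 2.5 below the top.
- cap: Bayonet cap, loose, 0.16 kg, upright on its plug on the bench right of the tray. Origin: centre of its underside. Plug 44 mm across, tapered end; two round brass pins 6 thick stick out on +x and -x (below the wing's ends), 58 over both, centres 9 above the underside; disc 70 across, 24 to 29 above the underside; a black wing on top. Fits either way round (half turn).
- cap_grip (a point): Centre of the cap's wing, 42 mm above the cap's underside: upright bar 48 long (along x, the line of the pins), 14 thick (along y), 26 high. Height of this point over the mouth: 36 when the pins enter the slots, 29 when the sprung ring meets the collar, 24 or less to pass the pins under the rim, 21 fully home, 27.5 with the pins up in the notches.
- cap_seat (a point): Point on the cap's axis at the underside of its disc, 24 mm above the cap's underside; axes as cap_grip. It lies 9.5 above the mouth when the pins are up in their notches, 3 when the cap is pushed fully home.
- gasket (a joint): Sprung black sealing ring under the cap's disc: 0 = out, grows to 0.0085 m as it is pressed up to the disc. It takes 3 N to start and 8 N fully pressed; about 0.002 when the cap is locked in its notches.
- band: The same plain ring: origin at the centre of its underside, 4 mm below band_mid.
- loupe: Bystander: small grey folding loupe, 24x59x13, lying behind the rings (sizes in mm). Origin: centre of its underside.
- tweezers: Bystander: steel tweezers, 14x157x9, behind the left ring (sizes in mm). Origin: centre of its underside.
- pliers: Bystander: pliers with red grips, 134x36x12, lying between the tray and the cap (sizes in mm). Origin: centre of its underside.
- needle_file: Bystander: needle file with black grip, 10x157x10, behind the cap (sizes in mm). Origin: centre of its underside.
- brass_pot: Bystander: small lidded brass pot, 30 across, 44 high, behind the basket (sizes in mm). Origin: centre of its underside.
- copper_pot: Bystander: small lidded copper pot, 34 across, 38 high, behind the basket on its right (sizes in mm). Origin: centre of its underside.
Not all that is in view belongs to the job. What is shaped like the cap but turquoise is not meant.

How it is judged:
By the outcome, as a careful person would: the job done as asked, in the order asked, and still so for the second after the job is handed in, while the arm keeps its last pose, push and grip.
It also fails if it takes over 67 s, if anything falls off the work surface, if the arm or the gripper's body presses on something with over 40 N, if the wrist force passes 120 N, or if a joint passes its speed limit or range.

## Working session

There is one attempt and no reset: what is moved stays moved. The work goes in short steps, each a Python script; the robot and the scene stay as the last script left them, time stands still between calls to the robot, and variables do not carry over. Pictures are saved under pics/ and viewed, at most 10 in all, crops included, and the job is handed in when it is done.

```bash
ls; mkdir -p pics
cat > h.py <<'E'
import numpy as np, cv2
from cell import arm
from scipy.spatial.transform import Rotation as R
def ray(f,px):
    K=np.array(f["camera_matrix"]);d=np.array(f["dist_coeffs"])
    u=cv2.undistortPoints(np.array([[px]],float),K,d)[0,0]
    M=cv2.Rodrigues(np.array(f["rvec"],float))[0];t=np.array(f["tvec"],float).ravel()
    return -M.T@t, M.T@np.array([u[0],u[1],1])
def at_z(f,px,z):
    o,d=ray(f,px);return o+d*(z-o[2])/d[2]
def proj(f,p):
    return cv2.projectPoints(np.array([p],float),np.array(f["rvec"],float),np.array(f["tvec"],float),np.array(f["camera_matrix"]),np.array(f["dist_coeffs"]))[0][0,0]
def down(yaw): # tool z down, tool y axis at angle yaw+90 (tool x at yaw)
    return (R.from_euler('z',yaw)*R.from_euler('x',np.pi)).as_quat()
def save(f,n,crop=None,s=1):
    im=f["color"]
    if crop: im=im[crop[1]:crop[3],crop[0]:crop[2]]
    im=cv2.resize(im,None,fx=s,fy=s,interpolation=cv2.INTER_CUBIC)
    cv2.imwrite("pics/"+n+".png",im[:,:,::-1])
E
python3 - <<'E'
from h import *
Z=dict(band_mid=.004,pearl_ring_mid=.004,pearl_ring=0,dish_in=.0055,stand=0,basket=.008,basket_mouth=.072,cap=0,cap_grip=.042,cap_seat=.024)
for c in("top","side"):
    f=arm.grab_frame(c);save(f,c+"0",s=1.5)
    print(c,"cam",np.round(ray(f,[256,192])[0],3))
    for n,z in Z.items():
        for r in arm.tip_of(n,f)[:3]:
            print(n,np.round(r["centre"],1),round(r["score"],2),np.round(at_z(f,r["centre"],z),4))
o=arm.get_obs();print(o["clock"],o["tcp_rot"],down(0),arm.grip_depth)
E
```

```text
pics
top cam [ 0.332 -0.02   1.335]
band_mid [188.2 186.2] 0.61 [0.5387 0.2154 0.004 ]
pearl_ring [187.9 187.4] 0.32 [0.5353 0.2169 0.    ]
dish_in [154.2 188. ] 0.69 [0.5295 0.3264 0.0055]
dish_in [304.7 165.5] 0.28 [ 0.6169 -0.1603  0.0055]
stand [308.1 164.5] 0.7 [ 0.6218 -0.172   0.    ]
basket [310.3 166.9] 0.9 [ 0.6123 -0.1783  0.008 ]
basket_mouth [312.9 162.2] 0.96 [ 0.6138 -0.1786  0.072 ]
basket_mouth [382.4 198.2] 0.23 [ 0.5073 -0.3948  0.072 ]
cap [383.1 262.2] 0.91 [ 0.3111 -0.4166  0.    ]
cap [369.9 231.5] 0.89 [ 0.4083 -0.3739  0.    ]
cap [332.6 265.9] 0.71 [ 0.2967 -0.2538  0.    ]
cap_grip [386.9 197. ] 0.88 [ 0.5156 -0.4183  0.042 ]
cap_grip [380.3 264.5] 0.87 [ 0.3046 -0.3953  0.042 ]
cap_grip [375.2 231.1] 0.84 [ 0.4075 -0.3796  0.042 ]
cap_seat [315.6 207. ] 0.89 [ 0.4802 -0.1943  0.024 ]
cap_seat [381. 263.] 0.89 [ 0.3089 -0.4028  0.024 ]
cap_seat [334.1 262.2] 0.73 [ 0.3088 -0.2542  0.024 ]
side cam [ 0.715 -1.166  1.089]
band_mid [262.3 170.9] 0.37 [0.5453 0.1859 0.004 ]
dish_in [266.4 150.9] 0.48 [0.5461 0.3248 0.0055]
dish_in [270.7 237. ] 0.17 [ 0.6193 -0.1757  0.0055]
stand [269.9 238. ] 0.47 [ 0.6166 -0.1757  0.    ]
basket [269.3 237.7] 0.75 [ 0.6151 -0.1818  0.008 ]
basket_mouth [267.3 223.7] 0.66 [ 0.6074 -0.1782  0.072 ]
cap [198.5 280.4] 0.94 [ 0.4131 -0.3824  0.    ]
cap [227.7 287.7] 0.77 [ 0.5096 -0.3977  0.    ]
cap [168.4 286.6] 0.6 [ 0.3255 -0.4173  0.    ]
cap_grip [225.3 281. ] 0.92 [ 0.5058 -0.4044  0.042 ]
cap_grip [197.1 272.1] 0.81 [ 0.413  -0.3826  0.042 ]
cap_grip [165.1 275.5] 0.75 [ 0.3185 -0.4077  0.042 ]
cap_seat [231.4 287.1] 0.85 [ 0.5249 -0.4111  0.024 ]
cap_seat [165.  276.9] 0.69 [ 0.3129 -0.3999  0.024 ]
cap_seat [197.3 272.5] 0.54 [ 0.4088 -0.3706  0.024 ]
1.1 [ 1.82875498e-01  9.83136080e-01 -2.32319972e-06  1.46442444e-05] [1.000000e+00 0.000000e+00 0.000000e+00 6.123234e-17] 0.0187
```

View pics/top0.png

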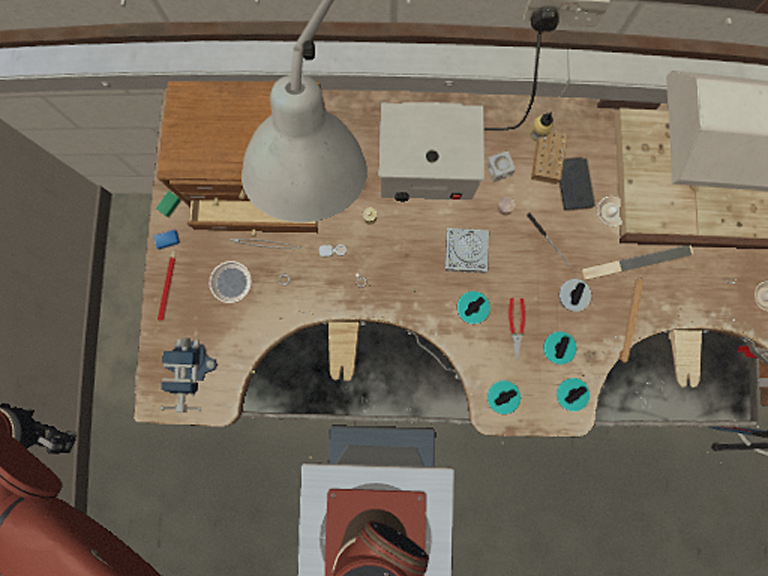

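View pics/side0.png

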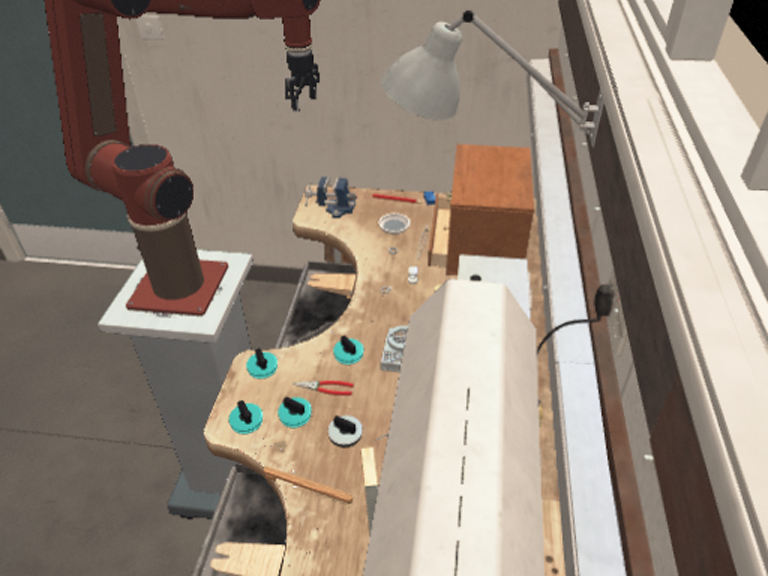

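Candidates for the cap in top0 (1.5x pixels): grey disc (575,295) is the cap. The turquoise look-alikes are at (473,307), (560,348), (504,397) and (573,394). There are small rings at (285,279) and (361,279), the dish is at (231,282), the basket at (467,250), and the lamp shade hangs at (305,165). Next is a close crop.

```bash
cat > a.py <<'E'
from h import *
f=arm.grab_frame("top");g=arm.grab_frame("side")
def cr(f,c,w,h,s):
    x,y=c;return cv2.resize(f["color"][y-h:y+h,x-w:x+w],(400,300),interpolation=cv2.INTER_CUBIC)
im=np.vstack([np.hstack([cr(f,(216,186),40,30,5),cr(f,(383,197),20,15,5)]),np.hstack([cr(f,(312,165),24,18,5),cr(g,(258,180),28,21,5)])])
cv2.imwrite("pics/crop1.png",im[:,:,::-1])
# lamp: rough triangulation of the shade's lower edge
def tri(p,q):
    o1,d1=ray(f,p);o2,d2=ray(g,q);A=np.c_[d1,-d2];s=np.linalg.lstsq(A,o2-o1,rcond=None)[0]
    return (o1+d1*s[0]+o2+d2*s[1])/2
print("lamp",tri((203,120),(283,62)), "basket",tri((312.9,162.2),(267.3,223.7)))
for n in("band_mid","pearl_ring_mid","band","pearl_ring","cap","cap_grip","cap_seat"):
    for ff,nm in((f,"top"),(g,"side")):
        print(n,nm,[(np.round(r["centre"],1).tolist(),round(r["score"],2)) for r in arm.recognise(n,ff)[:6]])
E
python3 a.py
```

```text
lamp [0.61111106 0.10639885 0.50847482] basket [ 0.61038851 -0.17910596  0.074282  ]
band_mid top []
band_mid side [([232.0, 287.1], 0.16)]
pearl_ring_mid top []
pearl_ring_mid side []
band top [([352.6, 145.8], 0.33)]
band side []
pearl_ring top []
pearl_ring side []
cap top [([314.0, 202.8], 0.87), ([332.7, 267.7], 0.79), ([383.0, 259.5], 0.6), ([384.4, 196.5], 0.55), ([373.7, 231.7], 0.55)]
cap side [([231.1, 287.4], 0.69), ([262.9, 148.8], 0.63), ([195.4, 276.6], 0.58), ([162.3, 280.7], 0.56), ([233.3, 234.7], 0.5)]
cap_grip top [([332.9, 261.3], 0.97), ([383.9, 198.9], 0.93), ([373.8, 232.3], 0.87), ([312.7, 205.0], 0.7), ([379.8, 264.1], 0.6)]
cap_grip side [([226.4, 285.8], 0.89), ([199.5, 275.1], 0.75), ([231.1, 233.9], 0.56)]
cap_seat top [([378.6, 264.4], 0.92), ([375.3, 231.4], 0.88), ([383.0, 195.7], 0.85), ([315.2, 204.3], 0.8), ([335.3, 263.4], 0.66)]
cap_seat side [([174.5, 240.5], 0.85), ([165.9, 282.0], 0.67), ([230.8, 231.7], 0.57), ([230.8, 282.9], 0.56), ([198.7, 272.1], 0.56)]
```

View pics/crop1.png

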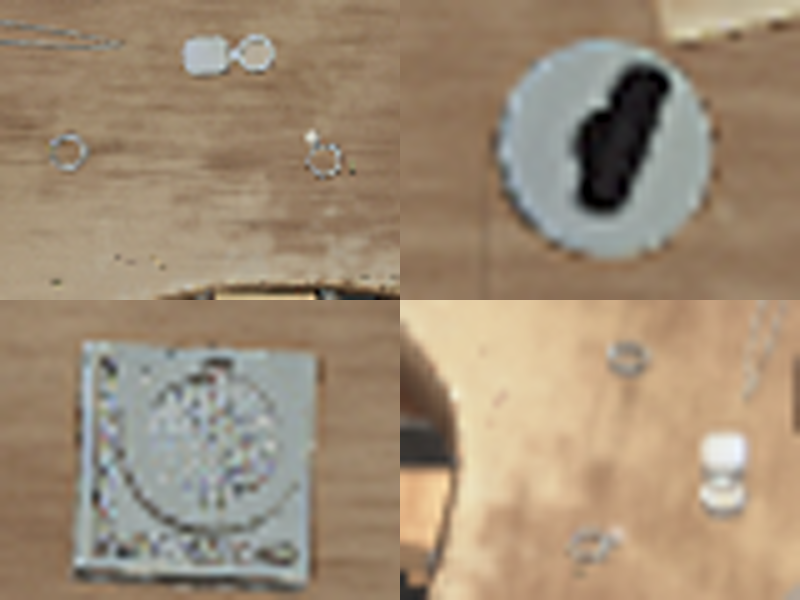

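The pearl ring (with the white ball) is the one ahead, at top px (240,187.6). The plain ring is on the left at (189,186). The cap is the grey one at (383,196). The basket slots run roughly along the image's vertical, with the dark slot at the top of the rim.

```bash
cat > b.py <<'E'
from h import *
from scipy.optimize import minimize
f=arm.grab_frame("top");g=arm.grab_frame("side")
def tri(p,q):
    o1,d1=ray(f,p);o2,d2=ray(g,q);A=np.c_[d1,-d2];s=np.linalg.lstsq(A,o2-o1,rcond=None)[0]
    return np.round((o1+d1*s[0]+o2+d2*s[1])/2,4), np.round(np.linalg.norm(o1+d1*s[0]-o2-d2*s[1]),4)
for n,p,q in(("band",(189.2,186),(261.9,167.1)),("pearlring",(240.2,187.6),(256.2,193.3)),("pearl",(237.8,182.8),(260.1,192.2))):
    print(n,at_z(f,p,.004).round(4),at_z(g,q,.004).round(4),tri(p,q))
# tray corners from top crop (scale 8.33, origin 288,147)
c=np.array([(85,43),(318,55),(308,285),(75,278)])/8.333+[288,147]-.45
P=np.array([at_z(f,x,.028) for x in c]);print("tray",P.round(4).tolist(),P.mean(0).round(4),np.degrees(np.arctan2(*(P[0]-P[3])[[1,0]])),np.degrees(np.arctan2(*(P[1]-P[2])[[1,0]])))
# wing fit
def hull(F,x,y,a):
    C,S=np.cos(a),np.sin(a);pts=[]
    for u in(-.024,.024):
        for v in(-.007,.007):
            for z in(.029,.055): pts.append(proj(F,[x+C*u-S*v,y+S*u+C*v,z]))
    return cv2.convexHull(np.array(pts,np.float32))
def mask(F,c,w=14):
    m=np.zeros(F["color"].shape[:2]);x,y=c;s=np.s_[y-w:y+w,x-w:x+w]
    G=F["color"][s].astype(float).mean(2);m[s]=np.clip((110-G)/70,0,1);return m
mf,mg=mask(f,(384,197)),mask(g,(229,284))
def cost(v,parts=((f,mf),(g,mg))):
    e=0
    for F,m in parts:
        r=np.zeros(m.shape,np.uint8);cv2.fillPoly(r,[np.round((hull(F,v[0],v[1],v[2])*1+0)*256).astype(np.int32)],255,cv2.LINE_AA,8)
        e+=np.abs(r/255.-m).sum()
    return e
for nm,parts in(("both",((f,mf),(g,mg))),("top",((f,mf),)),("side",((g,mg),))):
    best=min((minimize(cost,[.5107,-.405,a],args=(parts,),method="Nelder-Mead",options=dict(initial_simplex=[[.5107,-.405,a],[.52,-.405,a],[.5107,-.395,a],[.5107,-.405,a+.2]])) for a in np.arange(-1.4,1.5,.3)),key=lambda r:r.fun)
    print("cap",nm,best.x.round(4),np.degrees(best.x[2]),best.fun,[m.sum() for _,m in parts])
D=[at_z(f,(383.05,196.35),.029)];print("disc",D)
E
python3 b.py
```

```text
band [0.5394 0.2122 0.004 ] [0.5405 0.2108 0.004 ] (array([0.54  , 0.2126, 0.0025]), np.float64(0.0007))
pearlring [0.5387 0.0467 0.004 ] [0.539  0.0452 0.004 ] (array([0.5388, 0.0468, 0.0026]), np.float64(0.0002))
pearl [0.5542 0.055  0.004 ] [0.5531 0.0534 0.004 ] (array([0.5536, 0.0549, 0.003 ]), np.float64(0.0015))
tray [[0.6567, -0.1352, 0.028], [0.6547, -0.2254, 0.028], [0.5644, -0.2216, 0.028], [0.5646, -0.1325, 0.028]] [ 0.6101 -0.1787  0.028 ] -1.6740781511929 -2.3680422174302915
cap both [ 0.5201 -0.4107 -0.5974] -34.23042575477992 126.64593837535014 [np.float64(89.64285714285712), np.float64(126.38571428571427)]
cap top [ 0.5201 -0.4102 -0.5923] -33.93354563214717 46.48823529411766 [np.float64(89.64285714285712)]
cap side [ 0.5207 -0.4116 -0.6635] -38.01376603558721 76.2747899159664 [np.float64(126.38571428571427)]
disc [array([ 0.51925828, -0.40981825,  0.029     ])]
```

```bash
cat >> h.py <<'E'
def best(p,yaws):
    c=[(abs(q[5]),y) for y in yaws for q in[arm.ik(p,down(y))] if q is not None]
    return min(c)[1]
def st(m=""):
    o=arm.get_obs();print(m,"t",round(o["clock"],2),"tcp",np.round(o["tcp_pos"],4),"w",round(o["gripper_width"],4),"ff",np.round(o["finger_force"],1),"F",np.round(o["wrist_force"],1),"j6",round(o["q"][5],2));return o
def pick_ring(x,y,yaws):
    a=best([x,y,.08],yaws);arm.move_gripper(.042,25)
    arm.move_to([x,y,.08],down(a));arm.movel([x,y,.015],.15)
    print(arm.movel([x,y,-.008],.02,threshold=4));o=st("touch");z=o["tcp_pos"][2]
    arm.movel([x,y,z+.003],.05);arm.move_gripper(.0,25);st("closed")
    arm.movel([x,y,.09],.15);st("up");return a
E
python3 - <<'E'
from h import *
f=arm.grab_frame("top");g=arm.grab_frame("side")
print("dish",at_z(f,(153.7,187.7),.019),at_z(g,(263,148),.019),[at_z(g,r["centre"],.01) for r in arm.recognise("dish_in",g)[:1]],[at_z(f,r["centre"],.01) for r in arm.recognise("dish_in",f)[:1]])
for y in(-2,178,-87,93): print(y,arm.ik([.61,-.179,.12],down(np.radians(y))))
for y in(-35,145): print(y,arm.ik([.52,-.4105,.12],down(np.radians(y))))
a=np.radians(28);pick_ring(.5388-.001*np.cos(a),.0462-.001*np.sin(a),(a,a+np.pi))
E
```

```text
dish [0.52840455 0.324568   0.019     ] [0.53103161 0.32581852 0.019     ] [array([0.54521898, 0.32815547, 0.01      ])] [array([0.52827892, 0.33277299, 0.01      ])]
-2 [-4.09386412e-01  3.42314381e-01  1.59443546e+00 -4.44089210e-16
  1.20484282e+00  1.19631650e+00]
178 [-0.40938641  0.34231438  1.59443546  0.          1.20484282 -1.94527615]
-87 [-4.09386412e-01  3.42314381e-01  1.59443546e+00 -4.44089210e-16
  1.20484282e+00  2.67984636e+00]
93 [-0.40938641  0.34231438  1.59443546  0.          1.20484282 -0.46174629]
-35 [-7.87179314e-01  4.01471248e-01  1.51740102e+00 -4.44089210e-16
  1.22272038e+00  1.39448225e+00]
145 [-0.78717931  0.40147125  1.51740102  0.          1.22272038 -1.7471104 ]
True
touch t 6.38 tcp [ 0.5377  0.0457 -0.0017] w 0.0419 ff 2.7 F [-1.3 -0.1  5.8] j6 1.02
closed t 6.96 tcp [0.5378 0.0457 0.0012] w 0.0197 ff 30.7 F [-1.2  0.3  1.4] j6 1.02
up t 7.7 tcp [0.5372 0.0458 0.0892] w 0.0193 ff 30.6 F [-0.1  1.1 -0.2] j6 1.02
```

Run:
```python
from h import *
x,y=.530,.325
a=best([x,y,.09],(0,np.pi))
arm.move_to([x,y,.09],down(a));arm.movel([x,y,.03],.15)
print(arm.movel([x,y,.0085],.04,threshold=5));st("at")
arm.move_gripper(.030);st("open")
arm.movel([x,y,.07],.15)
pick_ring(.5400,.2115,(0,np.pi))
f=arm.grab_frame("top");g=arm.grab_frame("side")
def cr(f,c,w,h):
    x,y=c;return cv2.resize(f["color"][y-h:y+h,x-w:x+w],(400,300),interpolation=cv2.INTER_CUBIC)
cv2.imwrite("pics/crop2.png",np.hstack([cr(f,(165,185),40,30),cr(g,(265,155),32,24)])[:,:,::-1])
```

```text
False
at t 10.81 tcp [0.53   0.325  0.0084] w 0.0194 ff 30.6 F [ 0.2 -0.2 -0.5] j6 -1.15
open t 11.07 tcp [0.5302 0.3251 0.0088] w 0.0305 ff 0.0 F [-0.4 -0.   0.4] j6 -1.15
True
touch t 13.83 tcp [ 0.5399  0.2114 -0.0017] w 0.0419 ff 2.5 F [0.1 0.7 5.4] j6 -1.33
closed t 14.41 tcp [0.5398 0.2114 0.0012] w 0.0215 ff 24.4 F [-0.8 -0.1  2.4] j6 -1.33
up t 15.15 tcp [0.5393 0.2113 0.0892] w 0.0212 ff 24.5 F [-0.2  0.3 -0.6] j6 -1.33
```

View pics/crop2.png

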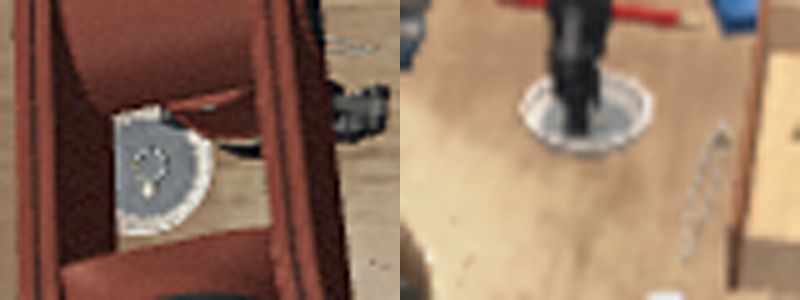

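Run:
```python
from h import *
x,y=.610,-.179
Q=down(best([x,y,.12],(0,np.pi)))
arm.movel([.5393,.2113,.12],.2)
arm.move_to([x,y,.12],Q);arm.movel([x,y,.079],.15);st("over")
arm.move_gripper(.040);arm.pause(.2);arm.movel([x,y,.12],.25)
f=arm.grab_frame("top")
x,y=.520,-.4105;r=np.radians
arm.move_gripper(.066,20)
arm.move_to([x,y,.11],down(r(55)))
g=arm.grab_frame("side")
arm.movel([x,y,.045],.15);print(arm.movel([x,y,.026],.02,threshold=4));z=st("touch")["tcp_pos"][2]
arm.movel([x,y,z+.002],.05);arm.move_gripper(0,20);st("squeeze")
def cr(f,c,w,h):
    x,y=c;return cv2.resize(f["color"][y-h:y+h,x-w:x+w],(400,300),interpolation=cv2.INTER_CUBIC)
h=arm.grab_frame("top")
cv2.imwrite("pics/crop3.png",np.hstack([cr(h,(312,165),24,18),cr(g,(262,230),40,30)])[:,:,::-1])
```

```text
over t 18.11 tcp [ 0.6095 -0.1784  0.0783] w 0.0214 ff 24.5 F [ 0.3 -0.4  0.3] j6 1.16
False
touch t 22.32 tcp [ 0.5201 -0.4106  0.0262] w 0.066 ff 0.0 F [-1.5  0.1 -0.7] j6 -0.18
squeeze t 22.87 tcp [ 0.5201 -0.4106  0.0285] w 0.0484 ff 20.7 F [-0.7 -0.   2.7] j6 -0.18
```

View pics/crop3.png

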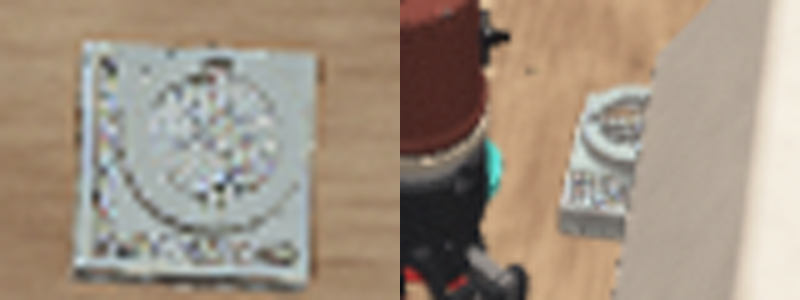

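Run:
```python
from h import *
r=np.radians;x,y=.520,-.4105
arm.move_gripper(.066);arm.movel([x,y,.062],.2)
arm.move_gripper(.034,60);arm.move_to([x,y,.062],down(r(145)))
arm.movel([x,y,.04],.15);print(arm.movel([x,y,.0295],.03,threshold=4));z=st("touch")["tcp_pos"][2]
arm.move_gripper(0,60);o=st("grip");z=o["tcp_pos"][2];open("dz","w").write(str(z-.042))
arm.movel([x,y,z+.10],.2);st("lift")
x,y=.610,-.179
arm.move_to([x,y,z+.11],down(r(178)));st("over")
f=arm.grab_frame("top");g=arm.grab_frame("side")
def cr(f,c,w,h):
    x,y=c;return cv2.resize(f["color"][y-h:y+h,x-w:x+w],(400,300),interpolation=cv2.INTER_CUBIC)
cv2.imwrite("pics/crop4.png",np.hstack([cr(f,(315,165),32,24),cr(g,(262,225),40,30)])[:,:,::-1])
```

```text
False
touch t 26.16 tcp [ 0.52   -0.4104  0.0294] w 0.0337 ff 0.0 F [0.1 0.  0.1] j6 -1.75
grip t 26.47 tcp [ 0.5202 -0.4107  0.0299] w 0.013 ff 59.0 F [ 0.2 -0.3 -0. ] j6 -1.75
lift t 27.12 tcp [ 0.5194 -0.4099  0.1287] w 0.0132 ff 58.5 F [-0.4 -0.1 -1.1] j6 -1.75
over t 28.09 tcp [ 0.6095 -0.18    0.1392] w 0.013 ff 58.5 F [ 0.7 -1.2 -0.8] j6 -1.94
```

View pics/crop4.png

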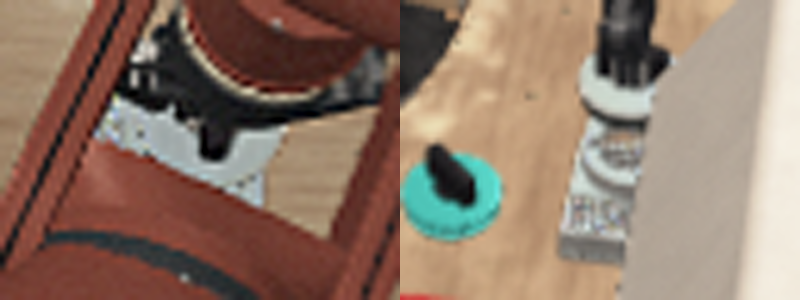

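Run:
```python
from h import *
x,y=.610,-.179;dz=float(open("dz").read());m=.072+dz
arm.movel([x,y,m+.042],.1);st("pre")
hit=arm.movel([x,y,m+.0305],.03,threshold=5);o=st("in %s"%hit);print("over mouth",o["tcp_pos"][2]-m)
```

```text
pre t 28.73 tcp [ 0.6096 -0.1791  0.1013] w 0.0128 ff 58.5 F [ 0.4  0.3 -1.3] j6 -1.95
in False t 29.26 tcp [ 0.6099 -0.1789  0.0903] w 0.0131 ff 58.5 F [-0.1  0.1 -1.9] j6 -1.95
over mouth 0.030371912343784654
```

Run:
```python
from h import *
r=np.radians;x,y=.610,-.179;m=.072+float(open("dz").read())
print(arm.movel([x,y,m+.0222],.03,threshold=25));o=st("push");print("over",o["tcp_pos"][2]-m)
if o["tcp_pos"][2]-m<.0235:
    for a in(150,120,105,98,94,91):
        arm.movel([x,y,m+.0218],.05,orientation=down(r(a)),threshold=None)
        o=st("a%d"%a);print("over",round(o["tcp_pos"][2]-m,4),"Tz",np.round(o["ft_torque"],2))
        if abs(o["ft_torque"][2])>1.2: break
```

```text
False
push t 29.68 tcp [ 0.6107 -0.1793  0.0831] w 0.013 ff 59.4 F [-0.9  1.   5.6] j6 -1.95
over 0.023170698816123284
a150 t 30.32 tcp [ 0.6111 -0.1794  0.0831] w 0.0129 ff 59.5 F [1. 0. 5.] j6 -1.46
over 0.0232 Tz [ 0.07 -0.01 -0.07]
a120 t 31.0 tcp [ 0.6112 -0.1795  0.0832] w 0.0128 ff 59.5 F [0.8 0.6 5.8] j6 -0.93
over 0.0232 Tz [-0.01 -0.05 -0.1 ]
a105 t 31.41 tcp [ 0.6112 -0.1795  0.0831] w 0.0129 ff 59.5 F [0.  0.1 4.8] j6 -0.67
over 0.0232 Tz [ 0.02  0.03 -0.15]
a98 t 31.68 tcp [ 0.6112 -0.1795  0.0832] w 0.0128 ff 59.5 F [ 0.1 -0.6  5.4] j6 -0.55
over 0.0232 Tz [-0.   -0.03 -0.12]
a94 t 31.93 tcp [ 0.6111 -0.1795  0.0831] w 0.0127 ff 59.5 F [-1.1 -0.4  6.6] j6 -0.48
over 0.0232 Tz [-0.04  0.01 -0.09]
a91 t 32.18 tcp [ 0.6111 -0.1795  0.0831] w 0.0127 ff 59.5 F [-0.5 -0.4  5.8] j6 -0.43
over 0.0232 Tz [-0.05  0.05 -0.  ]
```

Run:
```python
from h import *
r=np.radians;x,y=.610,-.179;m=.072+float(open("dz").read())
for a in(89,87,85,83,81):
    arm.movel([x,y,m+.0218],.05,orientation=down(r(a)))
    o=st("a%d"%a);print("over",round(o["tcp_pos"][2]-m,4),"Tz",np.round(o["ft_torque"],2))
    if abs(o["ft_torque"][2])>.5: break
```

```text
a89 t 32.43 tcp [ 0.6115 -0.1793  0.0832] w 0.0128 ff 59.6 F [1.1 0.6 5.5] j6 -0.39
over 0.0232 Tz [ 0.07 -0.23  0.22]
a87 t 32.68 tcp [ 0.6116 -0.1791  0.0832] w 0.0129 ff 60.0 F [2.9 0.7 5.3] j6 -0.36
over 0.0232 Tz [ 0.17 -0.35  0.71]
```

Stop felt. Ease up into the notches.

Run:
```python
from h import *
r=np.radians;x,y=.610,-.179;m=.072+float(open("dz").read())
arm.movel([x,y,m+.0218],.05,orientation=down(r(88.5)))
for h in(.0245,.0265,.0275,.0285,.031):
    arm.movel([x,y,m+h],.03);o=st("h%.4f"%h);print("over",round(o["tcp_pos"][2]-m,4),np.round(o["ft_torque"],2))
f=arm.grab_frame("top");g=arm.grab_frame("side")
def cr(f,c,w,h):
    x,y=c;return cv2.resize(f["color"][y-h:y+h,x-w:x+w],(400,300),interpolation=cv2.INTER_CUBIC)
cv2.imwrite("pics/crop5.png",np.hstack([cr(f,(315,165),32,24),cr(g,(262,225),32,24)])[:,:,::-1])
```

```text
h0.0245 t 33.18 tcp [ 0.6113 -0.1791  0.0855] w 0.0126 ff 59.9 F [5.  0.8 4.5] j6 -0.38
over 0.0256 [ 0.14 -0.78  0.33]
h0.0265 t 33.43 tcp [ 0.6108 -0.1791  0.0868] w 0.0127 ff 59.5 F [4.8 0.7 0.9] j6 -0.38
over 0.0268 [ 0.03 -1.11  0.34]
h0.0275 t 33.68 tcp [ 0.6105 -0.1791  0.0873] w 0.013 ff 59.1 F [ 5.7  0.  -0.9] j6 -0.38
over 0.0273 [ 0.   -1.18  0.36]
h0.0285 t 33.93 tcp [ 0.6103 -0.179   0.0879] w 0.0129 ff 59.0 F [ 4.9  0.5 -1.4] j6 -0.38
over 0.028 [-0.04 -1.11  0.33]
h0.0310 t 34.18 tcp [ 0.6092 -0.1789  0.0896] w 0.0131 ff 59.1 F [ 3.  -1.  -6.7] j6 -0.38
over 0.0297 [-0.24 -1.    0.33]
```

View pics/crop5.png

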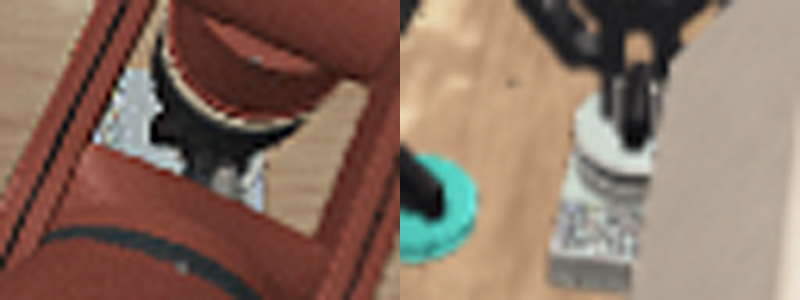

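Run:
```python
from h import *
x,y=.6115,-.179;m=.072+float(open("dz").read())
arm.movel([x,y,m+.031],.03);o=st("shift");print(np.round(o["ft_torque"],2))
arm.movel([x,y,m+.045],.04);o=st("lift");print(np.round(o["ft_torque"],2))
f=arm.grab_frame("top");g=arm.grab_frame("side")
def cr(f,c,w,h):
    x,y=c;return cv2.resize(f["color"][y-h:y+h,x-w:x+w],(400,300),interpolation=cv2.INTER_CUBIC)
cv2.imwrite("pics/crop6.png",np.hstack([cr(f,(315,165),32,24),cr(g,(262,225),32,24)])[:,:,::-1])
```

```text
shift t 34.53 tcp [ 0.6104 -0.1789  0.09  ] w 0.0129 ff 58.9 F [ 0.9 -1.2 -9.2] j6 -0.38
[-0.26 -0.29  0.28]
lift t 35.03 tcp [ 0.6119 -0.179   0.1061] w 0.0128 ff 59.4 F [-0.1  0.3 -4.7] j6 -0.38
[-0.02  0.11  0.04]
```

View pics/crop6.png

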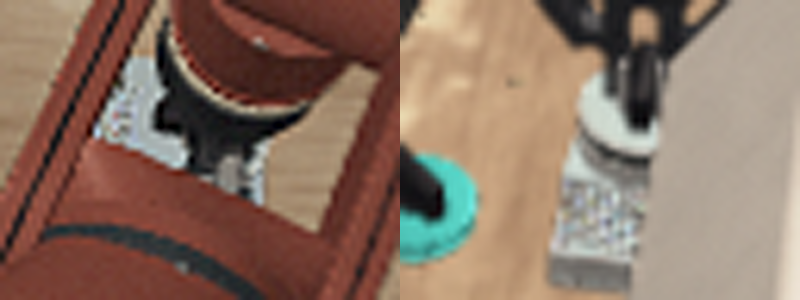

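The wrist carries 4.7 N, which matches basket plus cap. Lifting clear of the tray.

Run:
```python
from h import *
arm.movel([.6115,-.179,.19],.08);arm.pause(.5);o=st("up");print(np.round(o["ft_torque"],2))
f=arm.grab_frame("top");g=arm.grab_frame("side")
def cr(f,c,w,h):
    x,y=c;return cv2.resize(f["color"][y-h:y+h,x-w:x+w],(400,300),interpolation=cv2.INTER_CUBIC)
cv2.imwrite("pics/crop7.png",np.vstack([np.hstack([cr(f,(315,165),40,30),cr(g,(255,215),44,33)]),np.hstack([cr(f,(200,185),64,48),cr(g,(255,170),48,36)])])[:,:,::-1])
```

```text
up t 36.85 tcp [ 0.6115 -0.179   0.1899] w 0.0128 ff 59.3 F [ 0.   0.5 -5.3] j6 -0.38
[ 0.01  0.03 -0.  ]
```

View pics/crop7.png

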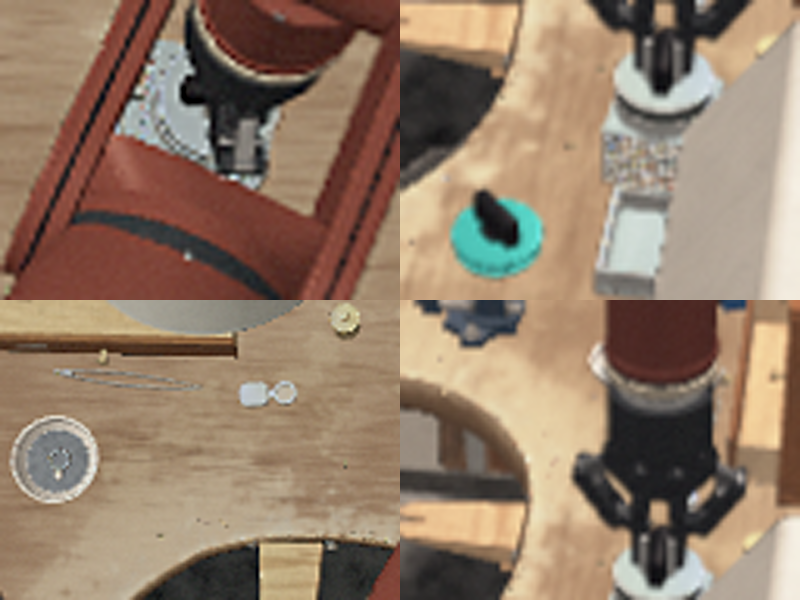

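The basket hangs closed and upright from the cap, above the empty tray (side crop, around (650,150)). The pearl ring lies in the dish (crop, around (60,460)), and no ring is left on the bench.

```bash
python3 -c "
from h import *
print(arm.job_done())"
```

```text
the job is handed in; nothing more can be done
None
```

The job is handed in at about 37 s: the pearl ring is in the felt dish, the plain ring was dropped into the basket, and the basket is capped, locked and held upright about 80 mm above the tray's rim.

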